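# Eject the hand homogeniser from its dock and hold its shaft free in the sample tube

## Task

Push in the ejector slide of the charging dock so that the hand homogeniser pops up, take it by its handle and lower its steel shaft straight down through the guide bore in the cover of the sample tube. The shaft must never touch the cover or the tube. Finish still holding the homogeniser upright and still, the shaft free in the middle of the bore with its tip about 45 mm below the top of the cover's raised bush, and leave the bottles and tweezers where they are.

Things in the scene. Friction and masses are not known exactly. Their poses are not given: they have to be found in the camera images.
- dock: White charging dock, fixed: tower 76 x 64 mm, 135 mm high, on a grey foot plate 100 x 86 mm. Origin: centre of the underside, on the axis of the 47 mm wide well in its top; z up, x = the way the slide is pushed in. A latch lip over the flange locks the homogeniser in the well; with the slide pushed, a sprung cup lifts it 25 mm and keeps it standing there, upright and loose.
- ejector_slide (a joint): Spring ejector slide of the dock: 0 = out (latched), 0.012 m = fully in; it moves along the dock's +x and springs back when let go. The latch lets go at about 6 mm; 9 mm or more is sure. Pushing takes about 3 to 8 N.
- slide_push (a point): Middle of the outer face of the slide's black push pad, 36 mm wide and 14 mm high, which stands 20 mm out of the tower's -x side, 58 mm from the well's axis and about 128 mm above the bench; free space before it and under it. Push it along the dock's +x; a fingertip from above does it.
- homogeniser: Cordless hand homogeniser, 0.16 kg, round, 165 mm long, upright. Origin: lower end of the shaft; z along the axis to the handle. Upwards from there: steel shaft 8 mm thick to 62 mm, coupling 14 mm to 75 mm, body 30 mm to 105 mm, flange 44 mm to 111 mm, ribbed handle 28 mm to 165 mm. Origin 14 mm above the bench in the dock (handle top 179 mm), 39 mm once ejected (204 mm).
- shaft_tip (a point): Lower end of the homogeniser's shaft, on its axis (same as its origin).
- grip (a point): Point on the homogeniser's axis in the handle, 143 mm above the shaft's tip and 22 mm below the handle's top: where to grip, fingers from above on both sides.
- cooler: Aluminium cooling block, fixed, 104 x 104 x 60 mm, with four tube holes 50 mm apart; three hold tubes, one is empty. Origin: centre of the underside. Between it and the dock, a little farther off, stands an upright post of the bench shelf, 52 mm wide (centre 0.57 m ahead of the robot's base axis, 0.19 m to its left): carry things past on the robot's side of it.
- sample_tube: The sample tube, fixed in one of the holes: clear, 30 mm in diameter, with a round white cover 39 mm wide that carries a raised bush 27 mm wide with the guide bore, 18 mm in diameter, open downwards into the hollow tube (27 mm inside). Origin: underside of the tube, 8 mm above the bench; z up. The tube's floor lies 103 mm below the bush's top.
- guide_mouth (a point): Centre of the guide bore at the top of the bush, 114 mm above the bench; z up.
- capped_tube_a: Tube like it with a plain closed screw cap 36 mm wide, top at 101 mm above the bench, fixed. Origin: underside of the tube.
- capped_tube_b: Another tube with a plain closed screw cap, the same.
- bottle: Bystander: screw-cap glass bottle, 56 mm wide, 123 mm high, loose. Origin: centre of the underside.
- tweezers: Bystander: steel tweezers, 133 x 17 x 10 mm, lying loose on the bench. Origin: centre of the underside, length along y.
- dropper: Bystander: small dropper bottle, 27 mm wide, 86 mm high, loose, beyond the dock. Origin: centre of the underside.

How it is judged:
On the way, in this order (a step that is already met when the one before it is completed fails the run):
1. the pushed slide has let the homogeniser pop up in the dock, before it is taken hold of (z of shaft_tip in the frame of dock between 0.032 and 0.06 m and contact force between the fingers and homogeniser below 0.2 N), for 0.1 s.
2. the gripper has drawn the homogeniser up out of the dock (height (world z) of shaft_tip above 0.13 m and contact force between the fingers and homogeniser above 2 N), for 0.1 s.
At the end, for the whole second after the job is handed in: The gripper still holds the homogeniser, upright within 3.4 degrees and at rest; its shaft tip is 35 to 55 mm below the top of the guide bush and within 3.5 mm of the bore's axis; it touches neither cover nor tube (z of shaft_tip in the frame of guide_mouth between -0.055 and -0.035 m and horizontal distance between shaft_tip and guide_mouth below 0.0035 m and angle between homogeniser's own z axis and vertical below 0.06 rad and contact force between the fingers and homogeniser above 2 N and contact force between homogeniser and sample_tube below 0.1 N and linear speed of homogeniser below 0.02 m/s); the arm keeps its last pose, push and grip.
It fails at once if the homogeniser touches the cover or the sample tube (contact force between homogeniser and sample_tube above 0.3 N).
It fails at once if the bottle, the dropper bottle or the tweezers are moved more than 15 mm (distance of any of bottle, dropper, tweezers from where it was at the start of the episode above 0.015 m).
It also fails if it takes over 72 s, if anything falls off the work surface, if the arm or the gripper's body presses on something with over 40 N, if the wrist force passes 120 N, or if a joint passes its speed limit or range.

## Robot

A 7-joint arm with a two-finger parallel gripper is mounted at the origin on the work surface; the furniture and walls round the work are solid. World frame = base frame: x ahead of the robot, y to its left, z up, the work surface at z = 0. Lengths are in m, angles in rad, forces in N, time in s.
With the tool pointing down it reaches from about 0.425 to 0.875 m from the base axis. Payload 8.4 kg.
Tool frame: the origin (TCP) lies at the very end of the fingers, on their centre line; the grasp point (between the pads) lies 19 mm behind it; z points along the fingers, y is the line along which they close (so a half turn about z gives the same grasp; the last joint's range is limited). The gripper opens to 85 mm and grips with 20 to 120 N. Pads are 22 mm wide; open, the fingers measure 114 mm over their backs; the gripper's body (76 mm by 85 mm) begins 54 mm behind the grasp point. The pads swing forward as they close: fully open they stand 13 mm farther back than shut.
Start: joints at [-1.318, 0.333, 0.04, 1.465, -0.013, 1.343, -0.059], TCP at [0.224, 0.61, 0.231] pointing down, gripper open.
Joint ranges: [-2.58, 2.58], [-0.38, 2.09], [-1.3, 1.39], [0.25, 2.4], [-1.5, 4.64], [0.08, 2.09], [-2.65, 2.65]. Speed limits (rad/s): [2.22, 2.22, 2.79, 2.79, 3.14, 3.14, 3.14].

## Interface

Orientations are given as a unit quaternion [x, y, z, w].
In Python, from rig import robot, viewer, spotter gives the robot as it stands.
- The arm moves only by the shell command python3 -m handwheel 'ROWS'. ROWS is JSON, a list of rows, each an object with "hand": the opening, from 0 (shut) to 1 (fully open); "travel": the shift along the tool's x, y, z in m, a list of three; "turn": the turn, a rotation vector about the tool's x, y, z in degrees, a list of three. A call has 1 to 8 rows; each row shifts and turns the commanded pose from where the row before left it, along the tool's axes as they then stand; what a row does not reach is not made up. A row lasts 1/10 s, in which the tool goes at most 50 mm and 8.59 degrees, less where a joint would pass 70% of its speed; a pose out of reach is approached as far as the arm can. A call is refused whole if a number of a shift passes 0.05 or a number of a turn 8.59, either way. A call with a gripper value outside its range is refused whole. The fingers move at their own pace and stop on an object; the grip force is fixed at half the most. Time passes only in rows, so rows that do not move let the fingers close. It gives the time, the measured TCP pose, the force, the opening and the grip force at its end, in the units of the state.
- robot.get_obs(): the state, without advancing time (a new reading comes with each control period).
- viewer.camera(name): name is "side" or "top" or "wrist"; returns a dict with "frame" (400x640x3 uint8, blue, green, red), "z_map" (400x640 float32, m along the optical axis (not along the pixel's ray), 0 where there is no reading), "K" (3x3 intrinsics, pixels), "extrinsics" (4x4, takes a point from world to camera coordinates). Camera axes: x right, y down, z forward; pixel columns grow to the right and rows downward; lengths in m; the calibration is good to about 2 mm. A picture is of the moment at which its call begins.
- robot.job_done(): hands the job in; it is judged then, once.
Trained networks look in a picture, given as the dict that the camera call returned (one of the last four; its "shot" number tells which), for a name from the list of things; names that differ only in an ending like _2 or _b are one class to them, and where a whole thing is asked for, a point or a joint stands for the part that bears it (a point fixed in the world has none). Each returns a list of dicts, best first, with "conf" (0 to 1); they miss things now and then, are a little off and sometimes report something else, mostly with a low value. They report only what shows in the picture. A call takes as long as a camera call.
- spotter.boxes_of(picture, target): "centre" ([column, row] in pixels, amid what is visible of it).
- spotter.outline_of(picture, target): "pixels" (400x640 bool, what is visible of it) and "centre" ([column, row] in pixels, amid what is visible of it).
The state is a dict: "time": time; "joints": joint angles; "joint_velocities": joint speeds; "tau": joint torques, N m; "eef_pos": TCP position; "eef_rot": TCP orientation; "ft_force": force on the tool from outside, world axes, zero at the start; "torque": the same for the moment, N m; "grip_width": finger opening in m; "grip_force": force on a finger pad.
Only numpy, scipy, OpenCV 4.12 (cv2) and the standard library are available. Lean on these libraries where they do the work, as an engineer would, in place of code of your own. Each camera call takes 0.05 s, during which the arm holds its last target. There are 200 camera calls.

## Working session

There is one attempt and no reset: what is moved stays moved. The work goes in short steps, Python scripts to look and compute and a shell command to move; the robot and the scene stay as the last step left them, time stands still between calls to the robot, and variables do not carry over. Pictures are saved under pics/ and viewed, at most 10 in all, crops included, and the job is handed in when it is done.

```bash
ls; mkdir -p pics; cat > h.py <<'E'
import numpy as np, cv2
from rig import robot, viewer, spotter
def cloud(p):
    z=p["z_map"];K=p["K"];v,u=np.mgrid[:z.shape[0],:z.shape[1]]
    c=np.stack([(u-K[0,2])*z/K[0,0],(v-K[1,2])*z/K[1,1],z,np.ones_like(z)],-1)
    w=(c@np.linalg.inv(p["extrinsics"]).T)[...,:3]
    w[z<=0]=np.nan
    return w
def proj(p,x):
    c=p["extrinsics"]@np.append(x,1);q=p["K"]@c[:3];return q[:2]/q[2]
E
python3 - <<'E'
from h import *
o=robot.get_obs();print({k:np.round(v,3) for k,v in o.items()})
ps={n:viewer.camera(n) for n in("top","side")}
cv2.imwrite("pics/a.png",np.vstack([cv2.resize(ps["top"]["frame"],(480,300)),cv2.resize(ps["side"]["frame"],(480,300))]))
np.set_printoptions(precision=4,suppress=True)
for n,p in ps.items():
    w=cloud(p);print(n,np.linalg.inv(p["extrinsics"])[:3,3])
    for t in["dock","ejector_slide","homogeniser","sample_tube","capped_tube_a","cooler","bottle","tweezers","dropper"]:
        for r in spotter.outline_of(p,t)[:2]:
            m=r["pixels"];q=w[m];q=q[~np.isnan(q[:,0])]
            if len(q):print(t,round(r["conf"],2),np.round(r["centre"]),m.sum(),np.percentile(q,3,0),np.percentile(q,97,0))
E
```

```text
pics
{'time': np.float64(0.0), 'joints': array([-1.318,  0.334,  0.04 ,  1.466, -0.013,  1.343, -0.058]), 'joint_velocities': array([-0.   ,  0.   ,  0.001,  0.001,  0.   ,  0.002, -0.001]), 'tau': array([-0.0000e+00, -6.5855e+01,  1.3650e+00, -4.0557e+01,  1.7000e-02,
        1.3000e-02,  0.0000e+00]), 'eef_pos': array([0.224, 0.61 , 0.23 ]), 'eef_rot': array([ 0.175,  0.985, -0.001, -0.   ]), 'ft_force': array([ 0.099, -0.548, -0.113]), 'torque': array([0.025, 0.017, 0.009]), 'grip_force': np.float64(0.0), 'grip_width': np.float64(0.085)}
top [0.3163 0.1827 0.9881]
dock 0.7 [236. 255.] 1520 [0.3937 0.3063 0.0075] [0.4747 0.4025 0.1376]
ejector_slide 0.55 [242. 256.] 209 [0.3989 0.3043 0.1274] [0.4436 0.3333 0.1362]
homogeniser 0.94 [225. 245.] 376 [0.4226 0.3397 0.1237] [0.4559 0.3725 0.1816]
sample_tube 0.71 [378. 227.] 324 [0.4512 0.0157 0.0442] [0.4873 0.0511 0.1166]
sample_tube 0.16 [241. 258.] 176 [0.4005 0.304  0.1275] [0.4412 0.3315 0.1364]
capped_tube_a 0.57 [405. 246.] 289 [ 0.4079 -0.0371  0.0567] [ 0.4415 -0.0047  0.1047]
capped_tube_a 0.5 [383. 250.] 282 [0.4028 0.0128 
[... 611 characters left out ...]
 0.54 [247. 148.] 324 [0.4269 0.3431 0.0034] [0.5306 0.6718 0.181 ]
sample_tube 0.97 [329. 246.] 523 [0.4515 0.0128 0.0662] [0.4854 0.0427 0.1145]
sample_tube 0.47 [407. 219.] 556 [ 0.6085 -0.0151  0.0808] [0.6549 0.03   0.1242]
capped_tube_a 0.83 [307. 262.] 507 [0.403  0.0093 0.059 ] [0.4358 0.0414 0.1024]
capped_tube_a 0.61 [324. 275.] 564 [ 0.4079 -0.0405  0.0593] [ 0.4385 -0.0099  0.1024]
cooler 0.69 [309. 261.] 490 [0.4029 0.0094 0.0601] [0.434  0.0401 0.1024]
cooler 0.62 [326. 295.] 2497 [ 0.3922 -0.0513  0.0043] [0.4849 0.0458 0.0615]
bottle 0.64 [407. 219.] 593 [ 0.608  -0.0152  0.0013] [0.6884 0.1062 0.1245]
dropper 0.61 [329. 249.] 585 [0.4513 0.0126 0.0595] [0.4874 0.0467 0.1144]
```

View pics/a.png

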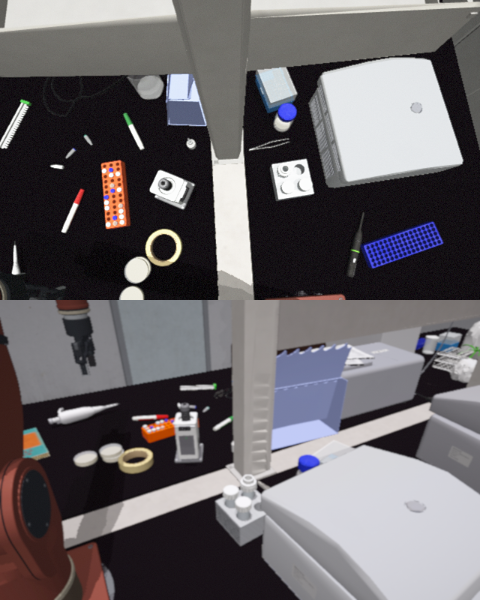

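```bash
python3 - <<'E'
from h import *
np.set_printoptions(precision=4,suppress=True)
P=[viewer.camera(n) for n in("top","side")]
crop=[cv2.resize(P[0]["frame"][215:290,185:285],(800,600),interpolation=cv2.INTER_CUBIC)]
cv2.imwrite("pics/b.png",cv2.resize(crop[0],(640,480)))
for p in P:
    w=cloud(p).reshape(-1,3);w=w[~np.isnan(w[:,0])]
    def near(x,y,r,z0,z1):
        return w[(np.hypot(w[:,0]-x,w[:,1]-y)<r)&(w[:,2]>z0)&(w[:,2]<z1)]
    a=near(.44,.355,.04,.165,.2);print("handle top",len(a),cv2.minEnclosingCircle(a[a[:,2]>.176][:,:2].astype(np.float32)),a[:,2].max(), a[a[:,2]>.176].mean(0))
    a=near(.44,.355,.1,.125,.145);print("tower top",len(a),cv2.minAreaRect(a[:,:2].astype(np.float32)),np.median(a[:,2]))
    print(a[np.argsort(a[:,0])][:3],a[np.argsort(a[:,1])][:3])
    a=near(.44,.355,.1,.003,.02);print("foot",len(a),cv2.minAreaRect(a[:,:2].astype(np.float32)))
    a=near(.468,.032,.035,.108,.12);print("bush",len(a),cv2.minEnclosingCircle(a[:,:2].astype(np.float32)),a.mean(0),np.median(a[:,2]))
    a=near(.468,.032,.035,.09,.107);print("cover",len(a),cv2.minEnclosingCircle(a[:,:2].astype(np.float32)))
    a=w[(abs(w[:,0]-.445)<.06)&(abs(w[:,1]-.008)<.06)&(abs(w[:,2]-.06)<.004)];print("cooler",len(a),cv2.minAreaRect(a[:,:2].astype(np.float32)))
    for n,x,y in(("a",.42,.03),("b",.425,-.02)):
        a=near(x,y,.03,.095,.106);print(n,cv2.minEnclosingCircle(a[:,:2].astype(np.float32)))
E
```

```text
handle top 179 ((0.44001588225364685, 0.35900986194610596), 0.013701453804969788) 0.18402158137255242 [0.4399 0.3585 0.1793]
tower top 1141 ((0.4357454776763916, 0.3501645028591156), (0.09779676049947739, 0.06389349699020386), 63.96381378173828) 0.13447610660403497
[[0.3946 0.3296 0.1316]
 [0.3947 0.3314 0.1327]
 [0.3966 0.3278 0.1304]] [[0.4308 0.3004 0.1325]
 [0.4288 0.3005 0.1324]
 [0.4272 0.3011 0.1286]]
foot 646 ((0.44171857833862305, 0.35371455550193787), (0.18600255250930786, 0.19112363457679749), 36.89757537841797)
bush 82 ((0.4691571295261383, 0.03301708400249481), 0.013472799211740494) [0.4687 0.0333 0.1139] 0.11429315228157488
cover 161 ((0.46049559116363525, 0.03195696324110031), 0.02763211540877819)
cooler 1230 ((0.44718295335769653, 0.005452975630760193), (0.10462942719459534, 0.1050414890050888), 5.583978176116943)
a ((0.42564740777015686, 0.027914607897400856), 0.023849736899137497)
b ((0.4239458739757538, -0.021469134837388992), 0.01820460893213749)
handle top 108 ((0.44072258472442627, 0.355427622795105), 0.01270521990954876) 0.18288668251800455 [0.4397 0.3535 0.179
[... 156 characters left out ...]
292 0.1277]
 [0.3947 0.3304 0.1295]
 [0.3953 0.3257 0.129 ]] [[0.4292 0.2979 0.1332]
 [0.4272 0.2987 0.1333]
 [0.4313 0.2988 0.1272]]
foot 409 ((0.45188891887664795, 0.36233431100845337), (0.130051851272583, 0.16310781240463257), 63.13689422607422)
bush 118 ((0.4699273109436035, 0.03177497163414955), 0.014470594935119152) [0.4692 0.0301 0.1124] 0.11283641906839811
cover 266 ((0.4605090618133545, 0.02918209880590439), 0.027961106970906258)
cooler 1120 ((0.4470972418785095, 0.00395197793841362), (0.10527355968952179, 0.10597031563520432), 4.891911029815674)
a ((0.42597055435180664, 0.02582872100174427), 0.024271847680211067)
b ((0.4245622456073761, -0.016040949150919914), 0.025926247239112854)
```

View pics/b.png

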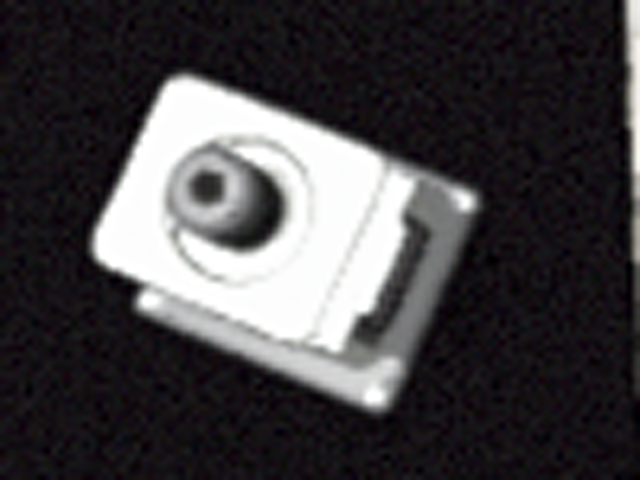

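```bash
cat >> h.py <<'E'
from scipy.spatial.transform import Rotation as R
def go(target,yaw_y=None):
    o=robot.get_obs();r=R.from_quat(o["eef_rot"]);M=r.as_matrix()
    G=M
    if yaw_y is not None:
        y=np.array([np.cos(np.radians(yaw_y)),np.sin(np.radians(yaw_y)),0]);z=np.array([0,0,-1.])
        G=np.stack([np.cross(y,z),y,z],1)
    turn=R.from_matrix(M.T@G).as_rotvec(degrees=True)
    d=np.array(target)-o["eef_pos"]
    print("t",o["time"],"pos",o["eef_pos"].round(4),"shift now-axes",(M.T@d).round(4),"goal-axes",(G.T@d).round(4),"turn",turn.round(2),"F",o["ft_force"].round(1),"w",o["grip_width"].round(4),"gf",o["grip_force"].round(1))
E
python3 -c "
from h import *
go([.382,.242,.23],63.8)"
```

```text
Traceback (most recent call last):
  File "h.py", line 20, in go
    print("t",o["time"],"pos",o["eef_pos"].round(4),"shift now-axes",(M.T@d).round(4),"goal-axes",(G.T@d).round(4),"turn",turn.round(2),"F",o["ft_force"].round(1),"w",o["grip_width"].round(4),"gf",o["grip_force"].round(1))
                                                                                                                                                                       ^^^^^^^^^^^^^^^^^^^^^
AttributeError: 'float' object has no attribute 'round'
```

```bash
sed -i 's/o\["grip_width"\].round(4)/round(float(o["grip_width"]),4)/; s/o\["grip_force"\].round(1)/round(float(o["grip_force"]),1)/' h.py
python3 -c "
from h import *
go([.382,.242,.23],63.8)"
```

```text
t 1.1 pos [0.2239 0.6102 0.2313] shift now-axes [-0.2752 -0.2911  0.0013] goal-axes [-0.3044 -0.2605  0.0013] turn [-0.01 -0.    6.04] F [-0.3  0.5  0.3] w 0.0855 gf 0.0
```

```bash
python3 -m handwheel '[{"hand":1,"travel":[0,0,0],"turn":[0,0,6]},{"hand":1,"travel":[-0.0435,-0.0372,0],"turn":[0,0,0]},{"hand":1,"travel":[-0.0435,-0.0372,0],"turn":[0,0,0]},{"hand":1,"travel":[-0.0435,-0.0372,0],"turn":[0,0,0]},{"hand":1,"travel":[-0.0435,-0.0372,0],"turn":[0,0,0]},{"hand":1,"travel":[-0.0435,-0.0372,0],"turn":[0,0,0]},{"hand":1,"travel":[-0.0435,-0.0372,0],"turn":[0,0,0]},{"hand":1,"travel":[-0.0435,-0.0372,0],"turn":[0,0,0]}]'
python3 -c "
from h import *
go([.382,.242,.108],63.8)"
```

```text
time: 1.9
eef_pos: [0.363, 0.2868, 0.2316]
eef_rot: [0.226, 0.974, 0.0, 0.0]
ft_force: [1.8, 0.5, 0.2]
grip_width: 0.0853
grip_force: 0.0
t 1.9 pos [0.363  0.2868 0.2316] shift now-axes [-0.0368 -0.0319  0.1235] goal-axes [-0.0369 -0.0318  0.1236] turn [ 0.05 -0.    0.04] F [1.8 0.5 0.2] w 0.0853 gf 0.0
```

```bash
python3 -m handwheel '[{"hand":1,"travel":[0,0,0],"turn":[0,0,0]},{"hand":1,"travel":[0,0,0],"turn":[0,0,0]}]'
python3 -c "
from h import *
go([.382,.242,.108],63.8)"
```

```text
time: 2.1
eef_pos: [0.363, 0.288, 0.2318]
eef_rot: [0.228, 0.974, 0.001, 0.0]
ft_force: [-0.6, 1.4, 0.3]
grip_width: 0.0854
grip_force: 0.0
t 2.1 pos [0.363  0.288  0.2318] shift now-axes [-0.0375 -0.0329  0.1237] goal-axes [-0.0374 -0.0328  0.1238] turn [ 0.07 -0.02 -0.11] F [-0.6  1.4  0.3] w 0.0854 gf 0.0
```

```bash
python3 -m handwheel '[{"hand":1,"travel":[-0.0187,-0.0164,0],"turn":[0,0,0]},{"hand":1,"travel":[-0.0187,-0.0164,0],"turn":[0,0,0]},{"hand":1,"travel":[0,0,0.031],"turn":[0,0,0]},{"hand":1,"travel":[0,0,0.031],"turn":[0,0,0]},{"hand":1,"travel":[0,0,0.031],"turn":[0,0,0]},{"hand":1,"travel":[0,0,0.031],"turn":[0,0,0]},{"hand":1,"travel":[0,0,0],"turn":[0,0,0]},{"hand":1,"travel":[0,0,0],"turn":[0,0,0]}]'
python3 - <<'E'
from h import *
go([.394,.264,.108],63.8)
p=viewer.camera("side");cv2.imwrite("pics/c.png",cv2.resize(p["frame"][80:220,170:330],(800,600)))
for n in ("top",):
    q=viewer.camera(n);w=cloud(q).reshape(-1,3);w=w[~np.isnan(w[:,0])]
    e=robot.get_obs()["eef_pos"]; d=np.array([np.cos(np.radians(63.8)),np.sin(np.radians(63.8))])
    s=(w[:,:2]-e[:2])@d; t=(w[:,:2]-e[:2])@[-d[1],d[0]]
    m=(abs(t)<.012)&(w[:,2]>.1)&(w[:,2]<.2)&(abs(s)<.2)
    for lo in np.arange(-.08,.16,.005):
        k=m&(s>=lo)&(s<lo+.005)
        if k.any():print(round(lo,3),k.sum(),w[k,2].min().round(3),w[k,2].max().round(3))
E
```

```text
time: 2.9
eef_pos: [0.3812, 0.2437, 0.1078]
eef_rot: [0.226, 0.974, -0.0, -0.0]
ft_force: [0.2, 0.4, 0.1]
grip_width: 0.0855
grip_force: 0.0
t 2.9 pos [0.3812 0.2437 0.1078] shift now-axes [-0.0025  0.0239 -0.0003] goal-axes [-0.0025  0.0239 -0.0002] turn [-0.05 -0.01  0.13] F [0.2 0.4 0.1] w 0.0855 gf 0.0
0.13 3 0.18 0.181
0.15 1 0.134 0.134
0.155 11 0.133 0.139
```

View pics/c.png

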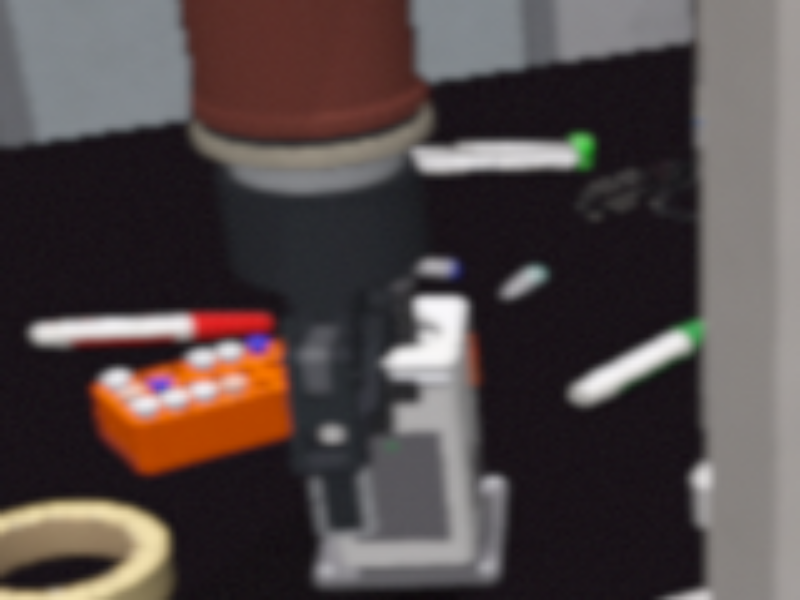

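```bash
python3 -m handwheel '[{"hand":1,"travel":[-0.0025,0.006,0],"turn":[0,0,0]},{"hand":1,"travel":[0,0.004,0],"turn":[0,0,0]},{"hand":1,"travel":[0,0.004,0],"turn":[0,0,0]},{"hand":1,"travel":[0,0.003,0],"turn":[0,0,0]},{"hand":1,"travel":[0,0.0,0],"turn":[0,0,0]}]'

```

```text
time: 3.5
eef_pos: [0.3913, 0.2569, 0.1073]
eef_rot: [0.226, 0.974, -0.0, -0.0]
ft_force: [-1.1, -2.9, 1.5]
grip_width: 0.0854
grip_force: 1.6
```

```bash
python3 -m handwheel '[{"hand":1,"travel":[0,0.003,0],"turn":[0,0,0]},{"hand":1,"travel":[0,0.003,0],"turn":[0,0,0]},{"hand":1,"travel":[0,0.002,0],"turn":[0,0,0]},{"hand":1,"travel":[0,0,0],"turn":[0,0,0]},{"hand":1,"travel":[0,0,0],"turn":[0,0,0]}]'
python3 - <<'E'
from h import *
p=viewer.camera("side");cv2.imwrite("pics/d.png",cv2.resize(p["frame"][80:220,170:330],(640,480)))
w=cloud(p).reshape(-1,3);m=(np.hypot(w[:,0]-.44,w[:,1]-.358)<.016)&(w[:,2]>.15)&(w[:,2]<.23);print(m.sum(),np.sort(w[m,2])[-20:])
E
```

```text
time: 4.0
eef_pos: [0.3947, 0.2638, 0.1072]
eef_rot: [0.226, 0.974, -0.0, -0.0]
ft_force: [-1.9, -5.0, 2.8]
grip_width: 0.0851
grip_force: 2.5
23 [0.15217032 0.15312608 0.15316818 0.15599714 0.15650858 0.15786224
 0.15788236 0.15870419 0.1598497  0.16097119 0.16099844 0.16462559
 0.16576472 0.16607693 0.16725946 0.16963762 0.17069503 0.17342575
 0.17687642 0.17867436]
```

View pics/d.png

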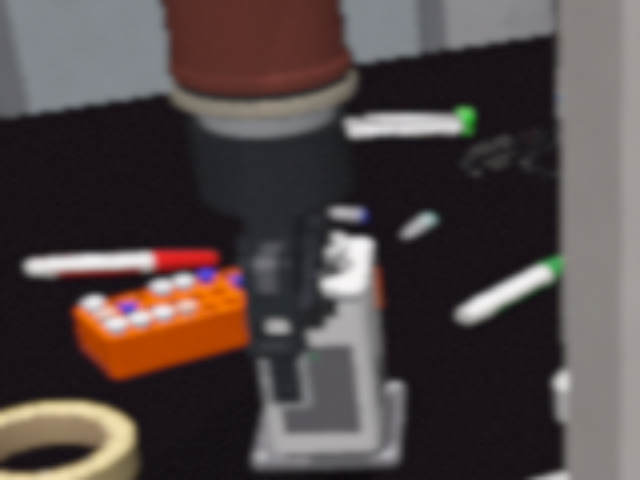

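```bash
python3 -m handwheel '[{"hand":1,"travel":[0,0.002,0],"turn":[0,0,0]},{"hand":1,"travel":[0,0.002,0],"turn":[0,0,0]},{"hand":1,"travel":[0,0,0],"turn":[0,0,0]},{"hand":1,"travel":[0,0,0],"turn":[0,0,0]}]'
python3 - <<'E'
from h import *
p=viewer.camera("top")
w=cloud(p).reshape(-1,3);m=(np.hypot(w[:,0]-.44,w[:,1]-.358)<.018)&(w[:,2]>.15)&(w[:,2]<.23);print(m.sum(),np.sort(w[m,2])[-20:],w[m&(w[:,2]>.198)].mean(0))
E
```

```text
time: 4.45
eef_pos: [0.3964, 0.2672, 0.1072]
eef_rot: [0.226, 0.974, -0.0, -0.0]
ft_force: [-1.9, -5.0, 2.6]
grip_width: 0.0859
grip_force: 3.0
0 [] [nan nan nan]<stdin>:3: RuntimeWarning: Mean of empty slice.
  ret = um.true_divide(
```

```bash
python3 - <<'E'
from h import *
p=viewer.camera("wrist");cv2.imwrite("pics/e.png",p["frame"])
w=cloud(p).reshape(-1,3);m=(np.hypot(w[:,0]-.44,w[:,1]-.358)<.018)&(w[:,2]>.15)&(w[:,2]<.23);print(m.sum(),np.sort(w[m,2])[-10:],w[m&(w[:,2]>.198)].mean(0))
E
```

```text
7486 [0.18548801 0.18551228 0.18556854 0.18559456 0.18567711 0.18569765
 0.18573535 0.1857669  0.18618748 0.18653842] [nan nan nan]<stdin>:3: RuntimeWarning: Mean of empty slice.
  ret = um.true_divide(
```

View pics/e.png

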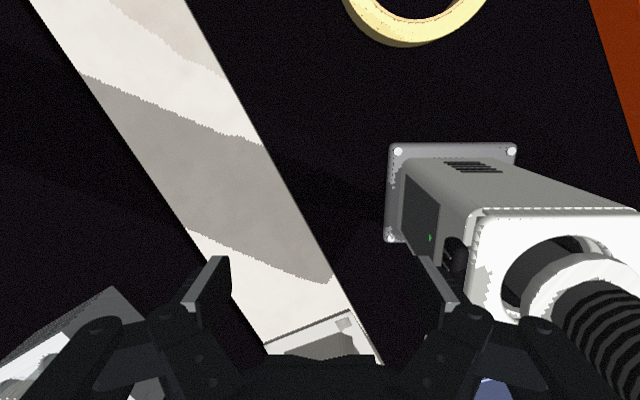

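```bash
python3 - <<'E'
from h import *
p=viewer.camera("wrist");w=cloud(p)
for u,v in((545,285),(560,275),(600,262),(500,225),(620,280),(455,240),(450,258)):print(u,v,w[v,u].round(4))
m=w[...,2]; k=(m>.145)&(m<.155)&(np.hypot(w[...,0]-.44,w[...,1]-.358)<.03);print(k.sum())
E
```

```text
545 285 [0.4225 0.3494 0.1501]
560 275 [0.4216 0.3559 0.149 ]
600 262 [0.4217 0.3697 0.15  ]
500 225 [0.4007 0.3463 0.136 ]
620 280 [0.4327 0.375  0.15  ]
455 240 [0.4049 0.3301 0.1271]
450 258 [0.4093 0.3245 0.1314]
4482
```

```bash
python3 -m handwheel '[{"hand":1,"travel":[0,-0.01,0],"turn":[0,0,0]},{"hand":1,"travel":[0,-0.02,0],"turn":[0,0,0]},{"hand":1,"travel":[0,-0.01,-0.04],"turn":[0,0,0]},{"hand":1,"travel":[0,0,-0.05],"turn":[0,0,0]},{"hand":1,"travel":[0,0,-0.05],"turn":[0,0,0]},{"hand":1,"travel":[0,0,-0.03],"turn":[0,0,0]},{"hand":1,"travel":[0,0,0],"turn":[0,0,0]},{"hand":1,"travel":[0,0,0],"turn":[0,0,0]}]'
python3 - <<'E'
from h import *
for n in("wrist","top","side"):
    p=viewer.camera(n)
    w=cloud(p).reshape(-1,3);m=(np.hypot(w[:,0]-.44,w[:,1]-.358)<.025)&(w[:,2]>.198)&(w[:,2]<.215);print(n,m.sum())
    if m.any():print(w[m].mean(0),cv2.minEnclosingCircle(w[m][:,:2].astype(np.float32)))
    m=(np.hypot(w[:,0]-.44,w[:,1]-.358)<.03)&(w[:,2]>.145)&(w[:,2]<.154);
    if m.any():print("flange",cv2.minEnclosingCircle(w[m][:,:2].astype(np.float32)))
go([.44,.358,.28])
E
```

```text
time: 5.4
eef_pos: [0.3791, 0.2321, 0.2777]
eef_rot: [0.226, 0.974, 0.001, 0.0]
ft_force: [-0.5, -0.9, -0.0]
grip_width: 0.0854
grip_force: 0.0
wrist 1022
[0.43728853 0.35918243 0.20299584] ((0.43892815709114075, 0.3601817190647125), 0.013897125609219074)
flange ((0.4395851790904999, 0.36048567295074463), 0.021968809887766838)
top 0
side 76
[0.43822974 0.35236154 0.20264052] ((0.43939805030822754, 0.35527360439300537), 0.013418656773865223)
flange ((0.4395689368247986, 0.35672932863235474), 0.02236424945294857)
t 5.55 pos [0.3784 0.2315 0.276 ] shift now-axes [ 0.0005  0.1407 -0.0042] goal-axes [ 0.0005  0.1407 -0.0042] turn [0. 0. 0.] F [ 0.5  0.  -0.3] w 0.0854 gf 0.0
```

```bash
python3 -m handwheel '[{"hand":1,"travel":[0,0.035,0],"turn":[0,0,0]},{"hand":1,"travel":[0,0.035,0],"turn":[0,0,0]},{"hand":1,"travel":[0,0.035,0],"turn":[0,0,0]},{"hand":1,"travel":[0,0.0365,0],"turn":[0,0,0]},{"hand":1,"travel":[0,0,0],"turn":[0,0,0]},{"hand":1,"travel":[0,0,0],"turn":[0,0,0]}]'
python3 - <<'E'
from h import *
for n in("wrist",):
    p=viewer.camera(n)
    w=cloud(p).reshape(-1,3);m=(np.hypot(w[:,0]-.44,w[:,1]-.358)<.025)&(w[:,2]>.2)&(w[:,2]<.208);print(n,m.sum())
    if m.any():print(w[m].mean(0),cv2.minEnclosingCircle(w[m][:,:2].astype(np.float32)))
go([.4395,.3595,.163],63.8)
E
```

```text
time: 6.15
eef_pos: [0.441, 0.3587, 0.2754]
eef_rot: [0.226, 0.974, -0.002, -0.001]
ft_force: [0.7, -1.3, 0.3]
grip_width: 0.0856
grip_force: 0.0
wrist 936
[0.43878932 0.36149795 0.20333853] ((0.43962252140045166, 0.3609250485897064), 0.013634824194014072)
t 6.2 pos [0.4412 0.358  0.2761] shift now-axes [0.0021 0.0009 0.1131] goal-axes [0.0022 0.0006 0.1131] turn [-0.14 -0.01  0.01] F [-0.3 -1.1  0.3] w 0.0856 gf 0.0
```

```bash
python3 -m handwheel '[{"hand":1,"travel":[0.002,0.001,0.03],"turn":[0,0,0]},{"hand":1,"travel":[0,0,0.03],"turn":[0,0,0]},{"hand":1,"travel":[0,0,0.03],"turn":[0,0,0]},{"hand":1,"travel":[0,0,0.023],"turn":[0,0,0]},{"hand":1,"travel":[0,0,0],"turn":[0,0,0]},{"hand":1,"travel":[0,0,0],"turn":[0,0,0]}]' && python3 -m handwheel '[{"hand":0,"travel":[0,0,0],"turn":[0,0,0]},{"hand":0,"travel":[0,0,0],"turn":[0,0,0]},{"hand":0,"travel":[0,0,0],"turn":[0,0,0]},{"hand":0,"travel":[0,0,0],"turn":[0,0,0]},{"hand":0,"travel":[0,0,0],"turn":[0,0,0]},{"hand":0,"travel":[0,0,0],"turn":[0,0,0]},{"hand":0,"travel":[0,0,0],"turn":[0,0,0]},{"hand":0,"travel":[0,0,0],"turn":[0,0,0]}]'
```

```text
time: 6.8
eef_pos: [0.4401, 0.3599, 0.1651]
eef_rot: [0.227, 0.974, 0.0, 0.0]
ft_force: [-0.1, -0.6, 1.7]
grip_width: 0.0854
grip_force: 0.0
time: 7.6
eef_pos: [0.4401, 0.3607, 0.1644]
eef_rot: [0.226, 0.974, 0.0, 0.0]
ft_force: [-0.1, 0.3, 1.3]
grip_width: 0.0268
grip_force: 58.7
```

```bash
python3 -m handwheel '[{"hand":0,"travel":[0,0,-0.02],"turn":[0,0,0]},{"hand":0,"travel":[0,0,-0.025],"turn":[0,0,0]},{"hand":0,"travel":[0,0,-0.025],"turn":[0,0,0]},{"hand":0,"travel":[0,0,-0.025],"turn":[0,0,0]},{"hand":0,"travel":[0,0,-0.025],"turn":[0,0,0]},{"hand":0,"travel":[0,0,-0.01],"turn":[0,0,0]},{"hand":0,"travel":[0,0,0],"turn":[0,0,0]},{"hand":0,"travel":[0,0,0],"turn":[0,0,0]}]'
python3 - <<'E'
from h import *
p=viewer.camera("side");cv2.imwrite("pics/f.png",cv2.resize(p["frame"][60:200,170:330],(640,480)))
go([.43,.20,.295],63.8)
go([.469,.0325,.295],63.8)
E
```

```text
time: 8.4
eef_pos: [0.4396, 0.3603, 0.2929]
eef_rot: [0.226, 0.974, -0.001, -0.0]
ft_force: [-0.4, 0.4, -1.6]
grip_width: 0.0268
grip_force: 59.7
t 8.45 pos [0.4395 0.3602 0.2926] shift now-axes [-0.0621 -0.148  -0.0021] goal-axes [-0.0622 -0.148  -0.0024] turn [-0.13 -0.04  0.04] F [ 0.2 -0.1 -1. ] w 0.0266 gf 59.7
t 8.45 pos [0.4395 0.3602 0.2926] shift now-axes [-0.171  -0.2812 -0.0019] goal-axes [-0.1712 -0.281  -0.0024] turn [-0.13 -0.04  0.04] F [ 0.2 -0.1 -1. ] w 0.0266 gf 59.7
```

View pics/f.png

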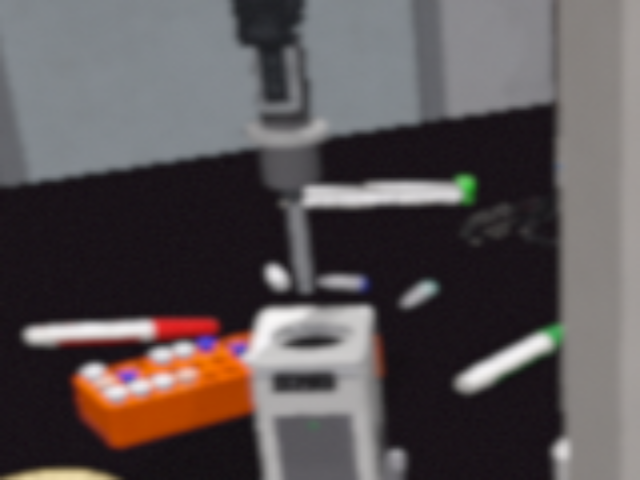

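```bash
python3 -m handwheel '[{"hand":0,"travel":[-0.0078,-0.0185,0],"turn":[0,0,0]},{"hand":0,"travel":[-0.0124,-0.0296,0],"turn":[0,0,0]},{"hand":0,"travel":[-0.0124,-0.0296,0],"turn":[0,0,0]},{"hand":0,"travel":[-0.0124,-0.0296,0],"turn":[0,0,0]},{"hand":0,"travel":[-0.0124,-0.0296,0],"turn":[0,0,0]},{"hand":0,"travel":[-0.006,-0.011,0],"turn":[0,0,0]},{"hand":0,"travel":[0,0,0],"turn":[0,0,0]}]'
python3 - <<'E'
from h import *
go([.469,.0325,.295],63.8)
E
```

```text
time: 9.15
eef_pos: [0.4317, 0.1981, 0.2937]
eef_rot: [0.228, 0.974, -0.0, -0.0]
ft_force: [-0.0, 0.1, -0.8]
grip_width: 0.0268
grip_force: 59.7
t 9.15 pos [0.4317 0.1981 0.2937] shift now-axes [-0.1068 -0.1319 -0.0013] goal-axes [-0.1066 -0.1321 -0.0013] turn [-0.04 -0.03 -0.12] F [-0.   0.1 -0.8] w 0.0268 gf 59.7
```

Go to about 25 mm short of the bush axis so that the cameras can compare the tip with the bore.

```bash
python3 -m handwheel '[{"hand":0,"travel":[-0.012,-0.015,0],"turn":[0,0,0]},{"hand":0,"travel":[-0.02,-0.025,0],"turn":[0,0,0]},{"hand":0,"travel":[-0.02,-0.025,0],"turn":[0,0,0]},{"hand":0,"travel":[-0.02,-0.025,0],"turn":[0,0,0]},{"hand":0,"travel":[-0.02,-0.025,0],"turn":[0,0,0]},{"hand":0,"travel":[-0.0146,-0.0171,0],"turn":[0,0,0]},{"hand":0,"travel":[0,0,0],"turn":[0,0,0]},{"hand":0,"travel":[0,0,0],"turn":[0,0,0]}]'
python3 - <<'E'
from h import *
np.set_printoptions(precision=4,suppress=True)
go([.469,.0325,.28],63.8)
F=[]
for n in("wrist","top","side"):
    p=viewer.camera(n);F.append(p["frame"])
    w=cloud(p).reshape(-1,3);e=robot.get_obs()["eef_pos"]
    for lo,hi in((.105,.119),(.16,.20),(.165,.18),(.21,.225),(.232,.246),(.246,.277),(.277,.284)):
        m=(np.hypot(w[:,0]-e[0],w[:,1]-e[1])<.03)&(w[:,2]>lo)&(w[:,2]<hi)
        if m.sum()>3:print(n,lo,m.sum(),w[m].mean(0),w[m].min(0),w[m].max(0),cv2.minEnclosingCircle(w[m][:,:2].astype(np.float32)))
    for t in("homogeniser","sample_tube"):
        for r in spotter.outline_of(p,t)[:1]:print(t,round(r["conf"],2),r["centre"])
    a,b=proj(p,[.469,.032,.114]),proj(p,[e[0],e[1],.168]);print(n,"bush px",a,"tip px",b)
f=F[2];cv2.imwrite("pics/g.png",np.hstack([cv2.resize(F[0],(400,250)),cv2.resize(f[170:295,250:450],(400,250))]))
E
```

```text
time: 9.95
eef_pos: [0.4692, 0.0356, 0.2938]
eef_rot: [0.226, 0.974, -0.0, -0.0]
ft_force: [-0.0, 1.0, -1.6]
grip_width: 0.0269
grip_force: 59.7
t 9.95 pos [0.4692 0.0356 0.2938] shift now-axes [-0.0012 -0.0028  0.0138] goal-axes [-0.0012 -0.0028  0.0138] turn [-0.03 -0.03  0.08] F [-0.   1.  -1.6] w 0.0269 gf 59.7
wrist 0.105 325 [0.4686 0.0352 0.1122] [0.454  0.0165 0.105 ] [0.4868 0.0515 0.1156] ((0.46867990493774414, 0.0344887301325798), 0.01830325648188591)
wrist 0.16 109 [0.4664 0.037  0.1851] [0.4648 0.0324 0.1684] [0.4718 0.0397 0.2   ] ((0.46869155764579773, 0.035910263657569885), 0.004376648925244808)
wrist 0.165 36 [0.4663 0.0367 0.1742] [0.4649 0.0324 0.1684] [0.4718 0.0396 0.1793] ((0.46869155764579773, 0.035910263657569885), 0.004376648925244808)
wrist 0.21 4 [0.4658 0.0377 0.2109] [0.4652 0.0365 0.2103] [0.4668 0.0391 0.2117] ((0.46599024534225464, 0.0378132238984108), 0.0016468147514387965)
wrist 0.232 29 [0.4577 0.042  0.245 ] [0.4542 0.0284 0.2435] [0.4661 0.0503 0.246 ] ((0.46145954728126526, 0.03937939554452896), 0.012008387595415115)
wrist 0.246 258 [0.4551 0.043
[... 1738 characters left out ...]
12 0.2176] [0.4654 0.028  0.21  ] [0.4714 0.0355 0.2249] ((0.46853524446487427, 0.03199860081076622), 0.0040295240469276905)
side 0.232 47 [0.466  0.0269 0.2389] [0.455  0.0182 0.2322] [0.4797 0.0352 0.2459] ((0.4674244821071625, 0.029127046465873718), 0.013800974935293198)
side 0.246 283 [0.4631 0.0226 0.2608] [0.4484 0.0113 0.2463] [0.4814 0.0445 0.2769] ((0.46576663851737976, 0.028959283605217934), 0.021352818235754967)
side 0.277 195 [0.4648 0.0247 0.2798] [0.4472 0.0104 0.277 ] [0.4909 0.0518 0.284 ] ((0.46924862265586853, 0.03188083693385124), 0.022225268185138702)
homogeniser 0.6 [328.9, 162.6]
sample_tube 0.57 [330.5, 247.5]
side bush px [330.5459 236.8021] tip px [330.051  210.8148]
```

View pics/g.png

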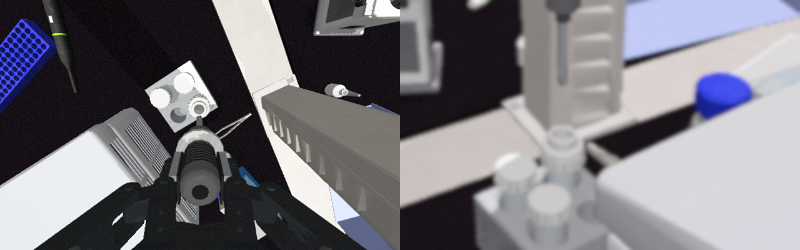

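```bash
cat > fit.py <<'E'
from h import *
from scipy.optimize import least_squares
np.set_printoptions(precision=4,suppress=True)
def fit(zs=None):
    e=robot.get_obs()["eef_pos"];zt=e[2]-.1255;tot=[]
    for n in("wrist","side","top"):
        p=viewer.camera(n);w=cloud(p).reshape(-1,3);w=w[~np.isnan(w[:,0])]
        cam=np.linalg.inv(p["extrinsics"])[:3,3]
        d=np.hypot(w[:,0]-e[0],w[:,1]-e[1])
        # shaft: tip circle + slope
        m=(d<.013)&(w[:,2]>max(zt,.117)+.002)&(w[:,2]<zt+.060);s=w[m];zz=s[:,2]-zt
        f=lambda q:np.hypot(s[:,0]-q[0]-q[2]*zz,s[:,1]-q[1]-q[3]*zz)-.004
        f2=lambda q:np.r_[f(q)*1e3,20*(q[2:])]
        v=(cam-e)[:2];v/=np.linalg.norm(v)
        x0=np.r_[s[:,:2].mean(0)-.003*v,0,0] if len(s)>5 else None
        if x0 is not None:
            r=least_squares(f2,x0,loss="soft_l1");print(n,"shaft n",len(s),"tip",r.x[:2],"slope",r.x[2:],"rms mm",np.sqrt(np.mean(f(r.x)**2))*1e3,"zmin",s[:,2].min())
        # bush ring (top face) : annulus 9..13.5
        m=(d<.022)&(w[:,2]>.1105)&(w[:,2]<.1175);b=w[m][:,:2]
        def g(q):
            t=np.hypot(*(b-q).T)
            return np.r_[np.maximum(t-.0135,0),np.maximum(.009-t,0)]*1e3
        c0=np.array(cv2.minEnclosingCircle(b.astype(np.float32))[0])
        c=least_squares(g,c0,loss="soft_l1").x
        print(n,"bush n",len(b),"enc",c0,"ann",c,"z",np.median(w[m][:,2]))
        if x0 is not None:print("   bush-tip",c-r.x[:2],"eef",e)
if __name__=="__main__":fit()
E
python3 fit.py
```

```text
wrist shaft n 139 tip [0.4689 0.0348] slope [0.0067 0.0026] rms mm 0.1850521137822206 zmin 0.17090757012865587
wrist bush n 257 enc [0.4695 0.0346] ann [0.4692 0.0346] z 0.11351738346872547
   bush-tip [ 0.0002 -0.0002] eef [0.4691 0.0347 0.2943]
side shaft n 136 tip [0.4695 0.0324] slope [0.0043 0.0048] rms mm 0.881694957641843 zmin 0.17153258513947062
side bush n 95 enc [0.4695 0.0307] ann [0.4692 0.0311] z 0.1134992766154968
   bush-tip [-0.0003 -0.0013] eef [0.4691 0.0347 0.2943]
top shaft n 18 tip [0.4689 0.0329] slope [-0.0024  0.0079] rms mm 0.2033349030432872 zmin 0.17181686483827718
top bush n 67 enc [0.469  0.0332] ann [0.4689 0.0331] z 0.11432312338855943
   bush-tip [0.     0.0002] eef [0.4691 0.0347 0.2943]
```

```bash
python3 -m handwheel '[{"hand":0,"travel":[0,0,0.011],"turn":[0,0,0]},{"hand":0,"travel":[0,0,0.011],"turn":[0,0,0]},{"hand":0,"travel":[0,0,0.011],"turn":[0,0,0]},{"hand":0,"travel":[0,0,0.011],"turn":[0,0,0]},{"hand":0,"travel":[0,0,0],"turn":[0,0,0]},{"hand":0,"travel":[0,0,0],"turn":[0,0,0]},{"hand":0,"travel":[0,0,0],"turn":[0,0,0]}]'; python3 fit.py
```

```text
time: 11.25
eef_pos: [0.4694, 0.0344, 0.2507]
eef_rot: [0.226, 0.974, 0.0, 0.0]
ft_force: [0.5, -0.1, -1.4]
grip_width: 0.0268
grip_force: 59.7
wrist shaft n 143 tip [0.4694 0.0344] slope [0.0036 0.0067] rms mm 0.19179440443992862 zmin 0.1272901943600871
wrist bush n 303 enc [0.4697 0.0346] ann [0.4695 0.0346] z 0.11349311953487634
   bush-tip [0.0001 0.0002] eef [0.4694 0.0344 0.2507]
side shaft n 129 tip [0.4699 0.0322] slope [0.0094 0.006 ] rms mm 0.8887256491478084 zmin 0.12729590356747422
side bush n 93 enc [0.4695 0.0314] ann [0.4695 0.0316] z 0.1136157575117282
   bush-tip [-0.0004 -0.0006] eef [0.4694 0.0344 0.2507]
top shaft n 13 tip [0.4693 0.0326] slope [0.0017 0.0079] rms mm 0.2169835302873552 zmin 0.12797682527972787
top bush n 58 enc [0.469  0.0331] ann [0.469  0.0331] z 0.11459881625399598
   bush-tip [-0.0002  0.0005] eef [0.4694 0.0344 0.2507]
```

```bash
python3 -m handwheel '[{"hand":0,"travel":[0,0,0.007],"turn":[0,0,0]},{"hand":0,"travel":[0,0,0.007],"turn":[0,0,0]},{"hand":0,"travel":[0,0,0.007],"turn":[0,0,0]},{"hand":0,"travel":[0,0,0.007],"turn":[0,0,0]},{"hand":0,"travel":[0,0,0],"turn":[0,0,0]},{"hand":0,"travel":[0,0,0],"turn":[0,0,0]}]'; python3 fit.py
```

```text
time: 12.0
eef_pos: [0.4691, 0.0343, 0.2222]
eef_rot: [0.226, 0.974, -0.0, -0.0]
ft_force: [-0.4, -0.2, -0.4]
grip_width: 0.0264
grip_force: 59.7
wrist shaft n 74 tip [0.469  0.0344] slope [0.0006 0.0059] rms mm 0.16325507895652747 zmin 0.11930671811695931
wrist bush n 338 enc [0.469  0.0347] ann [0.4706 0.034 ] z 0.11344137365425386
   bush-tip [ 0.0016 -0.0003] eef [0.4691 0.0343 0.2222]
side shaft n 89 tip [0.4695 0.0322] slope [0.0071 0.0075] rms mm 0.7945270698385795 zmin 0.11913463017639536
side bush n 95 enc [0.4702 0.0309] ann [0.4708 0.0334] z 0.11376319634380783
   bush-tip [0.0013 0.0012] eef [0.4691 0.0343 0.2222]
top bush n 43 enc [0.4685 0.0335] ann [0.4692 0.0314] z 0.1144234919677869
```

```bash
python3 -m handwheel '[{"hand":0,"travel":[0,0,0.007],"turn":[0,0,0]},{"hand":0,"travel":[0,0,0.007],"turn":[0,0,0]},{"hand":0,"travel":[0,0,0.007],"turn":[0,0,0]},{"hand":0,"travel":[0,0,0.007],"turn":[0,0,0]},{"hand":0,"travel":[0,0,0],"turn":[0,0,0]},{"hand":0,"travel":[0,0,0],"turn":[0,0,0]},{"hand":0,"travel":[0,0,0],"turn":[0,0,0]},{"hand":0,"travel":[0,0,0],"turn":[0,0,0]}]'; python3 - <<'E'
from h import *
go([.469,.0344,.1942],63.8)
p=viewer.camera("wrist");w=cloud(p);q=w.reshape(-1,3);d=np.hypot(q[:,0]-.469,q[:,1]-.0344)
s=q[(d<.012)&(q[:,2]>.117)&(q[:,2]<.129)];print(len(s),s.mean(0) if len(s) else 0)
b=q[(d<.02)&(q[:,2]>.111)&(q[:,2]<.117)];print(cv2.minEnclosingCircle(b[:,:2].astype(np.float32)))
f=q[(d<.03)&(q[:,2]>.171)&(q[:,2]<.187)];print("flange top z",np.percentile(f[:,2],[50,90]) if len(f) else 0)
u=proj(p,[.469,.0344,.114]).astype(int);y0,x0=max(u[1]-60,0),u[0]-80
cv2.imwrite("pics/h.png",cv2.resize(p["frame"][y0:y0+120,x0:x0+160],(640,480)))
E
```

```text
time: 12.95
eef_pos: [0.4694, 0.0343, 0.1946]
eef_rot: [0.226, 0.974, 0.0, 0.0]
ft_force: [0.1, 0.2, -0.8]
grip_width: 0.0266
grip_force: 59.7
t 12.95 pos [0.4694 0.0343 0.1946] shift now-axes [ 0.0003 -0.0001  0.0004] goal-axes [ 0.0003 -0.0001  0.0004] turn [0.02 0.02 0.04] F [ 0.1  0.2 -0.8] w 0.0266 gf 59.7
0 0
((0.46858951449394226, 0.03493383899331093), 0.013028197921812534)
flange top z [0.17940794 0.1811095 ]
```

View pics/h.png

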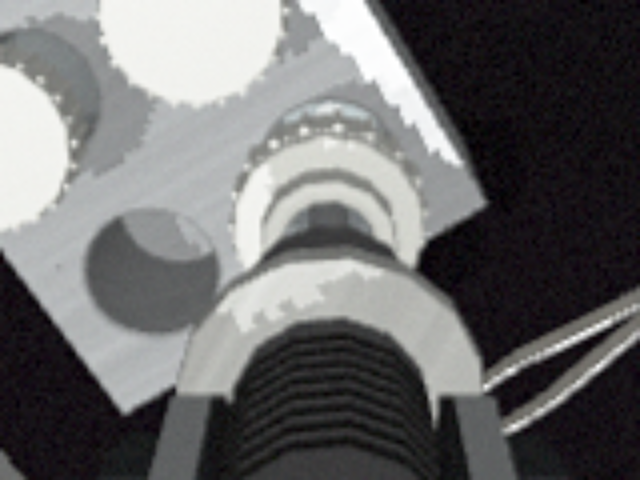

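The shaft (column 328) stands centred in the bush (edges at about columns 235 and 425). The flange top is at 0.180 m, so the tip is at 0.069 m, 45 mm deep.

```bash
python3 -c "
from rig import robot
print(robot.job_done())"
```

```text
the job is handed in; nothing more can be done
None
```

I ejected and gripped the homogeniser, lowered its shaft into the guide bore and handed the job in. By the last measurements it is held upright, about centred in the bore, with the tip about 45 mm below the bush top and no sign of contact; no pass or fail result was returned.

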